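# Close and lock the counter service box

## Robot

A 7-joint arm with a two-finger parallel gripper is mounted at the origin on the work surface. World frame = base frame: x ahead of the robot, y to its left, z up, the work surface at z = 0. Lengths are in mm, angles in rad, forces in N, time in s.
With the tool pointing down it reaches from about 350 to 900 mm from the base axis. Payload 19.9 kg.
Tool frame: the origin (TCP) lies on the centre line of the jaws, within the pads' length; the fingertips stand 25 mm ahead of it and the grasp point (between the pads) lies 6 mm ahead of it; y points along the fingers, z is the direction in which the jaws open and shut, and the axes are right-handed (so a half turn about y gives the same grasp; the last joint's range is limited). The gripper opens to 94 mm and grips with 3 to 60 N. Pads are 16 mm wide; open, the fingers measure 119 mm over their backs; the gripper's body (75 mm by 177 mm) begins 78 mm behind the grasp point.
Start: joints at [-0.042, 0.417, -0.01, 1.614, 0.005, 1.111, -0.053], TCP at [624.981, 0.003, 230.425] pointing down, gripper open.
Joint ranges: [-2.81, 2.81], [-0.39, 2.02], [-1.27, 1.25], [0.06, 2.57], [-1.19, 4.33], [0.19, 2], [-2.82, 2.82]. Speed limits (rad/s): [1.89, 1.89, 2.39, 2.39, 3.01, 3.01, 3.01].

## Interface

Orientations are given as a rotation vector (axis times angle).
In Python, from station import goto, servo_line, goto_joints, open_gripper, clamp, pause, inverse_kinematics, get_state, capture, PlanningError, job_done gives the robot as it stands. The module is installed in compiled form; this text tells all that it offers. Calls block until the motion is done:
- goto(position, orientation): joint-space move of the TCP to a pose.
- servo_line(position, orientation=None, feed=150, force_limit=None): straight line of the TCP; orientation=None keeps the orientation; feed is the mean speed in mm/s. With force_limit (N) it stops when the force on the tool has changed by that much, and returns True; else False.
- goto_joints(angles): joint-space move.
- open_gripper() and clamp(grip_force=None): open the fingers fully, or close them until they stop; grip_force is the grip in N (None keeps the last).
- pause(seconds).
- inverse_kinematics(position, orientation): joint angles nearest the present ones, or None.
- get_state(): the state.
- capture(name): name is "scene" or "side" or "wrist"; returns a dict with "image" (420x560x3 uint8, red, green, blue), "depth" (420x560 float32, mm along the optical axis (not along the pixel's ray), 0 where there is no reading), "fx", "fy", "cx", "cy" (pixels), "dist" ([k1, k2, p1, p2, k3] as OpenCV has them; the pictures are not rectified), "T" (4x4, takes a point from camera to world coordinates). Camera axes: x right, y up, looking along -z (the intrinsics and any distortion apply to the point x, -y, -z); pixel columns grow to the right and rows downward; lengths in mm; the calibration is good to about 2 mm. A picture is of the moment at which its call begins.
A pose or a line that the arm cannot do raises PlanningError and nothing moves.
- job_done(): hands the job in, once; it reports no verdict.
The state is a dict: "time": time; "joints": joint angles; "joint_velocities": joint speeds; "joint_torque": joint torques, N m; "ee_pos": TCP position; "orientation": TCP orientation; "contact_force": force on the tool from outside, world axes, zero at the start; "moment": the same for the moment, N m; "gripper_width": opening from 0.0 (shut) to 1.0 (fully open).
Only numpy, scipy, OpenCV 4.12 (cv2) and the standard library are available. Lean on these libraries where they do the work, as an engineer would, in place of code of your own. Each camera call takes 0.05 s, during which the arm holds its last target.

## Task

Close the open green cover of the grey service box on the shop counter, then push its sprung orange wing stud in until it comes up against the bottom, turn it a quarter turn clockwise and let it go, so that it stays locked and the cover stays shut. Feel for the bottom and press gently: the catch under the cover bends if the stud is pressed or forced round with more than about 20 N. Leave the calculator, ink tin and paper roll where they are.

Things in the scene. Friction and masses are not known exactly. Their poses are not given: they have to be found in the camera images.
- box: Grey steel service box fixed to the counter, 220 (x) by 240 (y) by 100 high (all lengths here in mm); origin at the centre of its underside, z up. Its green cover, 5 thick, is hinged along the top of its far (+x of the box) edge, so that the cover's top is 105 above the counter when shut.
- cover (a joint): Opening angle of the cover, rad: 0 shut (parallel to the counter, resting on the box), grows as its near edge (-x of the box) rises; starts 0.35 to 0.8 open. The hinge is stiff: the cover stays where it is left, and 2 to 6 N down near its near edge moves it.
- cover_hinge (a point): On the hinge line, middle of the cover's width, at the underside of the cover, 100 above the counter; x of this frame points away from the cover's near edge and tips with the cover, y lies along the hinge line. The cover reaches 223 from here towards its near edge and 123 to either side.
- press_left (a point): Free spot on the top face of the cover, 140 from the hinge line towards the near edge and 85 to the left (+y of the box) of the middle; z is the cover's outward normal.
- press_right (a point): The like spot 85 to the right (-y of the box).
- wing (a point): Centre of the orange wing grip of the stud: a bar 36 long (x of this frame), 12 thick (y), 24 high (z, along the stud's axis). The stud stands 180 from the hinge line, on the middle of the cover's width. Stud out and cover shut, the wing's underside is 28 above the cover's top face and its top 52 above; the space below it, about a 6 radius steel shaft, is free. The wing moves down with the stud and turns with it.
- stud_push (a joint): How far the stud is pushed in, m: 0 out. A spring of 0.3 N/mm with 3 N preload pushes it out (4.5 to 8.6 N when fully in). With the cover shut a catch below stops it at a depth that differs from box to box, 5 to 18.5 mm, and cannot be seen; it must be within 1.6 mm of that bottom to turn at all. The bottom is hard: a sudden rise of force tells it.
- stud_turn (a joint): Angle of the stud, rad: 0 unlocked (the wing's length along x of the box), grows clockwise seen from above, stop at 1.5. A weak spring (0.05 N m at most) turns it back. Turned past 1.35 while pushed in and then let go, it rises 2 to 3.6 mm into its notch and stays locked at about 1.3; let go sooner, it springs back to 0 and out.
- catch: Steel catch fixed inside the box under the stud, unseen when the cover is shut: the stud's 27 long cross pin drops into it as the cover shuts. Origin on the stud's axis, 100 above the counter (at the cover's underside); it tells nothing of the hidden depth. It bears 15 N besides the stud's spring, so 20 N on the stud is safe.
- calculator: Grey desk calculator, 160 by 115 by 24, loose beside the box; origin at the centre of its underside.
- ink_tin: Round green ink pad tin, diameter 84, 21 high, loose; origin at the centre of its underside.
- tape_roll: Upright white paper roll, diameter 70, 55 high, loose; origin at the centre of its underside.

How it is judged (in metres and radians):
On the way, in this order (a step that is already met when the one before it is completed fails the run):
1. the cover is shut (within 0.02 rad), the stud not yet turned (value of joint cover below 0.02 rad and value of joint stud_turn below 0.3 rad), for 0.2 s.
2. with the cover shut, the stud is pushed in and turned past 1.25 rad (value of joint cover below 0.02 rad and value of joint stud_turn above 1.25 rad and value of joint stud_push above 0.001 m), for 0.1 s.
At the end, for the whole second after the job is handed in: The cover is shut (within 0.02 rad) and the released stud stays locked: turned more than 1.15 rad, held in more than 1 mm by its catch, and at rest (value of joint cover below 0.02 rad and value of joint stud_turn above 1.15 rad and value of joint stud_push above 0.001 m and velocity of joint stud_turn between -0.1 and 0.1 rad/s and velocity of joint stud_push above -0.01 m/s); the robot touches nothing.
It fails at once if the catch under the cover is loaded with more than 15 N (the stud pressed or forced round too hard) (contact force between catch and anything else above 15 N).
It fails at once if the calculator is moved more than 30 mm or tipped (distance of calculator from where it was at the start of the episode above 0.03 m or angle between calculator's own z axis and vertical above 0.3 rad).
It fails at once if the ink tin is moved more than 30 mm or tipped (distance of ink_tin from where it was at the start of the episode above 0.03 m or angle between ink_tin's own z axis and vertical above 0.3 rad).
It fails at once if the tape roll is moved more than 30 mm or tipped (distance of tape_roll from where it was at the start of the episode above 0.03 m or angle between tape_roll's own z axis and vertical above 0.3 rad).
It also fails if it takes over 56 s, if anything falls off the work surface, if the arm or the gripper's body presses on something with over 40 N, if the wrist force passes 120 N, or if a joint passes its speed limit or range.

## Working session

There is one attempt and no reset: what is moved stays moved. The work goes in short steps, each a Python script; the robot and the scene stay as the last script left them, time stands still between calls to the robot, and variables do not carry over. Pictures are saved under pics/ and viewed, and the job is handed in when it is done.

```bash
mkdir -p pics; cat > h.py <<'E'
import numpy as np, cv2
from station import *
def snap(n,f):
    c=capture(n); cv2.imwrite(f'pics/{f}.png',c['image'][:,:,::-1]); np.savez(f'pics/{f}.npz',**{k:np.array(v) for k,v in c.items()}); return c
def pt(c,u,v,d=None):
    K=np.array([[c['fx'],0,c['cx']],[0,c['fy'],c['cy']],[0,0,1.]],float)
    n=cv2.undistortPoints(np.array([[[u,v]]],float),K,np.array(c['dist'],float))[0,0]
    if d is None:
        w=c['depth'][int(v)-1:int(v)+2,int(u)-1:int(u)+2]; d=np.median(w[w>0]) if (w>0).any() else np.nan
    return (c['T']@np.array([n[0]*d,-n[1]*d,-d,1]))[:3]
def load(f): return dict(np.load(f'pics/{f}.npz'))
E
python3 - <<'E'
from h import *
s=get_state();print(s)
for n in("scene","side","wrist"): print(n,snap(n,n+'0')['T'].round(2).tolist())
E
```

```text
{'time': 0.0, 'joints': array([-0.04148714,  0.41800888, -0.01034047,  1.61415999,  0.00470382,
        1.11070687, -0.05301431]), 'joint_velocities': array([-0.00213135,  0.00025072,  0.00014465, -0.00211537,  0.00021932,
       -0.00030749, -0.00062944]), 'joint_torque': array([ 3.52895018e-03, -8.51262331e+01,  6.40313700e-01, -4.25991547e+01,
       -4.87577857e-02,  1.87510403e-02,  1.73272206e-04]), 'ee_pos': array([6.24652948e+02, 2.50816719e-03, 2.29809279e+02]), 'orientation': array([-1.2101925 ,  1.21007381, -1.20865261]), 'contact_force': array([-1.0658327 , -1.0263721 ,  0.63943046]), 'moment': array([-0.02492891,  0.0052663 ,  0.03290689]), 'gripper_width': 0.9988090539691649}
scene [[-0.28, -0.78, 0.56, 1185.35], [0.96, -0.22, 0.18, 196.73], [-0.01, 0.59, 0.81, 923.41], [0.0, 0.0, 0.0, 1.0]]
side [[-0.87, 0.29, -0.4, 176.34], [-0.49, -0.51, 0.7, 808.29], [-0.0, 0.81, 0.59, 748.84], [0.0, 0.0, 0.0, 1.0]]
wrist [[1.0, 0.0, 0.0, 625.14], [-0.0, 0.97, 0.26, 74.6], [-0.0, -0.26, 0.97, 383.29], [0.0, 0.0, 0.0, 1.0]]
```

View pics/scene0.png

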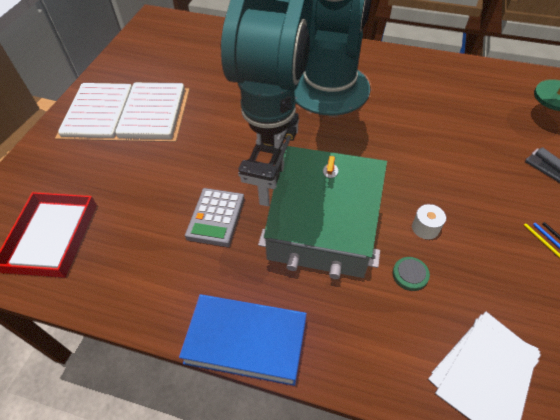

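View pics/side0.png

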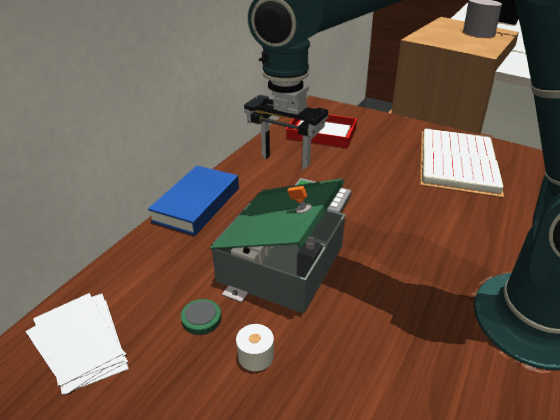

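View pics/wrist0.png

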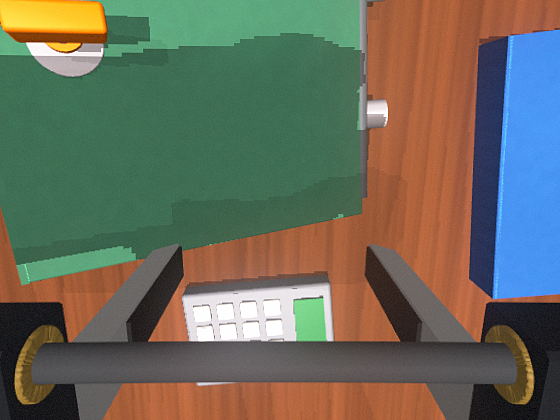

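```bash
python3 -c "
from scipy.spatial.transform import Rotation as R
print(R.from_rotvec([-1.2101925 ,  1.21007381, -1.20865261]).as_matrix().round(3))"
```

```text
[[ 0.    -0.001  1.   ]
 [-1.    -0.     0.   ]
 [ 0.    -1.    -0.001]]
```

```bash
cat > fit.py <<'E'
from h import *
for f in('scene0','side0'):
    c=load(f); im=c['image'].astype(int); r,g,b=im[...,0],im[...,1],im[...,2]
    m=((g>r*1.5)&(g>b*1.15)&(g>40)).astype(np.uint8)
    o=((r>180)&(g>60)&(g<200)&(b<60)).astype(np.uint8)
    n,l,st,ce=cv2.connectedComponentsWithStats(m)
    k=1+np.argmax(st[1:,4]); print(f,st[k],ce[k])
    mm=cv2.erode((l==k).astype(np.uint8),np.ones((3,3)))
    P=np.array([pt(c,u,v,c['depth'][v,u]) for v,u in zip(*np.nonzero(mm)) if c['depth'][v,u]>0])
    for i in range(3):
        q=P.mean(0); nv=np.linalg.svd(P-q,full_matrices=False)[2][2]; nv*=np.sign(nv[2])
        P=P[abs((P-q)@nv)<4]
    print('mean',q,'n',nv,'tilt',np.arccos(nv[2]),'yaw',np.arctan2(-nv[1],-nv[0]),len(P), abs((P-q)@nv).mean())
    psi=np.arctan2(-nv[1],-nv[0])
    cs,_=cv2.findContours((l==k).astype(np.uint8),0,2); 
    ap=cv2.approxPolyDP(cs[np.argmax([len(x) for x in cs])],6,True)[:,0]
    K=np.array([[c['fx'],0,c['cx']],[0,c['fy'],c['cy']],[0,0,1.]],float)
    for u,v in ap:
        a=cv2.undistortPoints(np.array([[[u,v]]],float),K,c['dist'])[0,0]; d=c['T'][:3,:3]@[a[0],-a[1],-1]; o0=c['T'][:3,3]
        print((u,v),(o0+d*((q-o0)@nv)/(d@nv)).round(1))
    W=np.array([pt(c,u,v,c['depth'][v,u]) for v,u in zip(*np.nonzero(o)) if c['depth'][v,u]>0])
    print('orange',len(W)); 
    if len(W): W=W[np.linalg.norm(W-np.median(W,0),axis=1)<60]; print(W.mean(0),W.min(0),W.max(0))
E
python3 fit.py; python3 -c "
from h import *
for f,box in(('scene0',(230,130,410,290)),('side0',(200,160,360,320))):
    i=cv2.imread(f'pics/{f}.png');a,b,c,d=box;cv2.imwrite(f'pics/{f}z.png',cv2.resize(i[b:d,a:c],None,fx=3.7,fy=3.7,interpolation=2))
"
```

```text
scene0 [ 265  147  121  110 9485] [327.72282551 201.20843437]
mean [585.6484505  121.00403794 150.52572368] n [0.40470216 0.02905945 0.91398671] tilt 0.4177928268625078 yaw -3.069911135680485 8509 1.3077145538720811
(np.int32(287), np.int32(147)) [491.3  -5.8 196.3]
(np.int32(265), np.int32(235)) [689.   -0.8 108.6]
(np.int32(371), np.int32(256)) [675.6 239.3 106.9]
(np.int32(385), np.int32(161)) [473.5 223.1 196.9]
orange 138fit.py:23: RuntimeWarning: Mean of empty slice.
  if len(W): W=W[np.linalg.norm(W-np.median(W,0),axis=1)<60]; print(W.mean(0),W.min(0),W.max(0))
  ret = um.true_divide(
Traceback (most recent call last):
  File "fit.py", line 23, in <module>
    if len(W): W=W[np.linalg.norm(W-np.median(W,0),axis=1)<60]; print(W.mean(0),W.min(0),W.max(0))
                                                                                ~~~~~^^^
ValueError: zero-size array to reduction operation minimum which has no identity
```

View pics/scene0z.png

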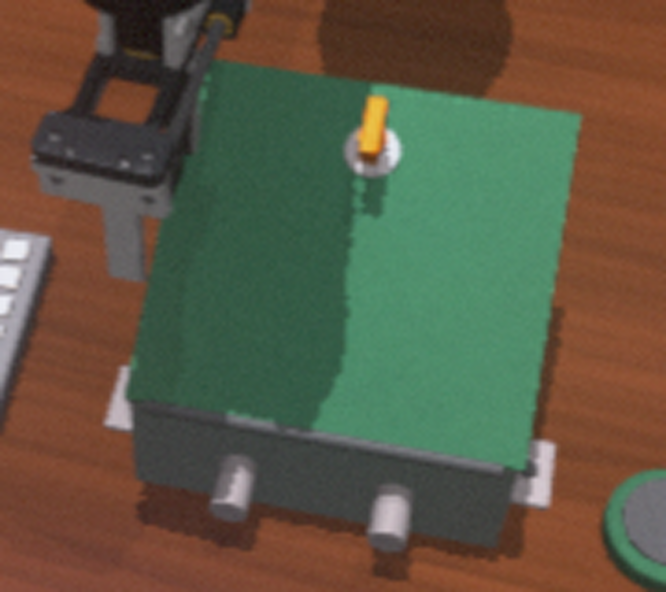

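View pics/side0z.png

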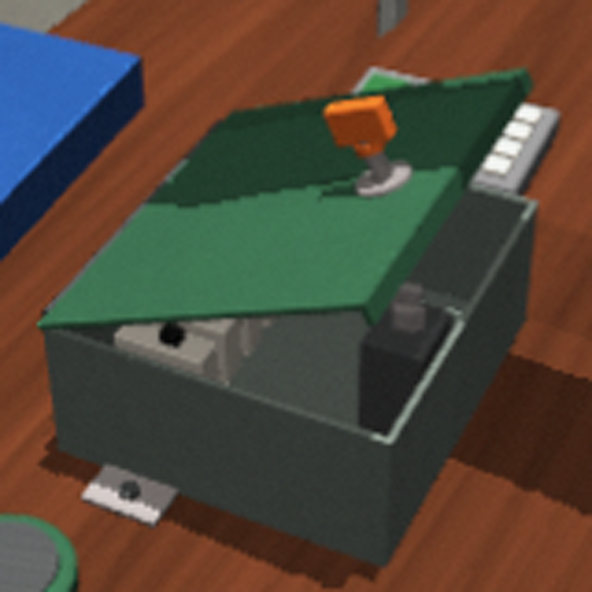

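```bash
cat >> h.py <<'E'
from scipy.spatial.transform import Rotation as R
R0=np.array([[0,0,1.],[-1,0,0],[0,-1,0]])
def ori(a): # yaw of jaw direction, world
    return R.from_matrix(R.from_euler('z',a).as_matrix()@R0).as_rotvec()
E
python3 - <<'E'
from h import *
psi=.065
o=ori(psi+np.pi/2)
servo_line([625,0,310])
for p in([536,195,310],[500,110,200]):
    print(inverse_kinematics(p,o))
print(inverse_kinematics([500,110,160],ori(psi+np.pi/2-1.5)))
clamp(10)
goto([536,195,310],o)
servo_line([536,195,210])
s0=get_state()['contact_force']
hit=servo_line([536,195,127],feed=40,force_limit=18)
s=get_state(); print(hit,s['ee_pos'],s['contact_force'],s0,s['time'])
E
```

```text
[-0.11081063  0.27388142 -0.35819168  1.64454346  0.10038057  1.24131774
  1.14651104]
[ 0.00386127  0.2664464  -0.3264382   1.91483511  0.10210508  0.9761994
  1.26664267]
[-0.19404995  0.3040069  -0.09713076  1.95766804  0.03762394  0.88161201
 -0.17488859]
True [536.02589904 195.03061536 130.19472175] [-3.40406156 -1.88902207 12.10595696] [-0.18010024 -0.61504888 -0.26729164] 6.0333
```

```bash
python3 - <<'E'
from h import *
psi=.065
servo_line([536,195,260]); open_gripper()
goto([500,105,290],ori(psi+np.pi/2))
for n in("scene","side","wrist"): print(n,snap(n,n+'1')['T'].round(2).tolist())
print(get_state()['ee_pos'],get_state()['time'])
i=cv2.imread('pics/scene1.png');cv2.imwrite('pics/scene1z.png',cv2.resize(i[120:290,230:410],None,fx=3.3,fy=3.3))
i=cv2.imread('pics/side1.png');cv2.imwrite('pics/side1z.png',cv2.resize(i[160:320,200:360],None,fx=3.3,fy=3.3))
E
```

```text
scene [[-0.28, -0.78, 0.56, 1185.35], [0.96, -0.22, 0.18, 196.73], [-0.01, 0.59, 0.81, 923.41], [0.0, 0.0, 0.0, 1.0]]
side [[-0.87, 0.29, -0.4, 176.34], [-0.49, -0.51, 0.7, 808.29], [-0.0, 0.81, 0.59, 748.84], [0.0, 0.0, 0.0, 1.0]]
wrist [[-0.07, -0.96, -0.26, 425.02], [1.0, -0.06, -0.02, 99.81], [0.0, -0.26, 0.97, 443.25], [0.0, 0.0, 0.0, 1.0]]
[500.03395676 105.90990677 289.68501704] 9.1417
```

View pics/wrist1.png

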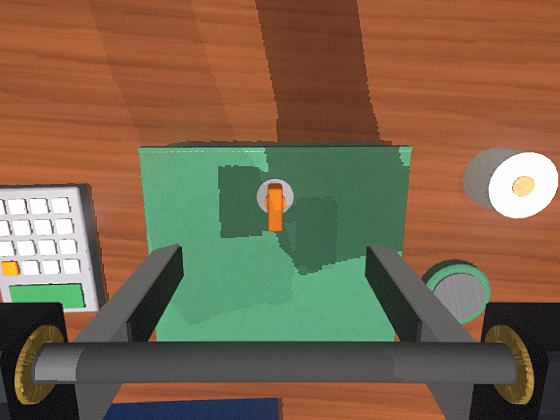

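View pics/side1z.png

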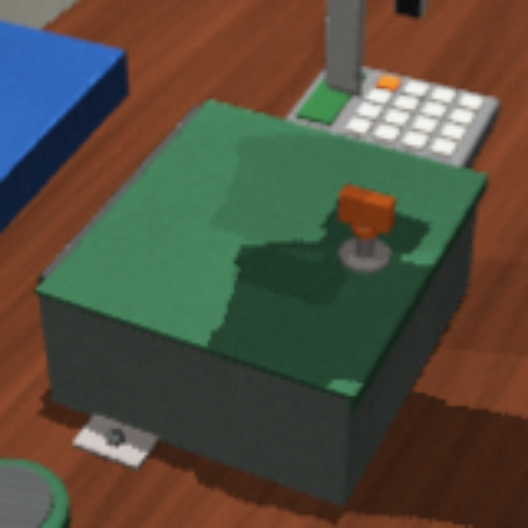

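View pics/scene1z.png

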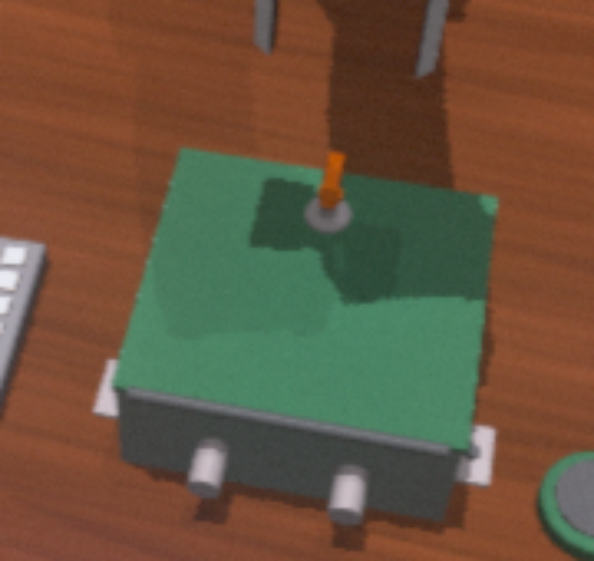

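The cover is shut. In the wrist view its near edge runs from about (139,148) to (411,147), and the wing sits around (275,205). I'll enlarge that area next.

```bash
python3 - <<'E'
from h import *
i=cv2.imread('pics/wrist1.png')
cv2.imwrite('pics/wrist1z.png',cv2.resize(i[170:245,230:320],None,fx=8,fy=8,interpolation=2))
E
```

```text
(no output)
```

View pics/wrist1z.png

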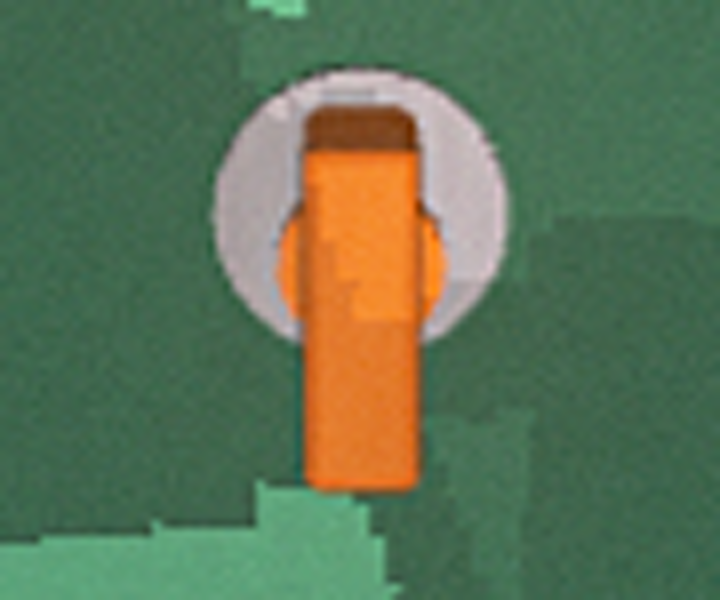

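```bash
cat > m.py <<'E'
from h import *
def onz(c,u,v,z):
    K=np.array([[c['fx'],0,c['cx']],[0,c['fy'],c['cy']],[0,0,1.]],float)
    a=cv2.undistortPoints(np.array([[[u,v]]],float),K,c['dist'])[0,0]; d=c['T'][:3,:3]@[a[0],-a[1],-1]; o=c['T'][:3,3]
    return (o+d*(z-o[2])/d[2]).round(1)
E
python3 - <<'E'
from m import *
c=load('wrist1'); im=c['image'].astype(int); r,g,b=im[...,0],im[...,1],im[...,2]
for uv in((139,147.5),(411.5,147),(154,330),(397,330)): print('cover',uv,onz(c,*uv,105), pt(c,uv[0]+(3 if uv[0]<275 else -3),uv[1]+4))
m=((r>150)&(g<150)&(b<80)); m[:,:200]=0;m[:,340:]=0; m[:150]=0;m[250:]=0
P=np.array([pt(c,u,v,c['depth'][v,u]) for v,u in zip(*np.nonzero(m))]); print(len(P),np.percentile(P,[2,50,98],axis=0).round(1))
v,u=np.nonzero(m);print(u.min(),u.max(),v.min(),v.max())
T=P[P[:,2]>P[:,2].max()-6]; print(T.mean(0),T.min(0),T.max(0),cv2.minAreaRect(T[:,:2].astype(np.float32)))
E
```

```text
cover (139, 147.5) [466.4 -17.7 105. ] [469.95064809 -15.49400594 103.9492266 ]
cover (411.5, 147) [450.1 225.  105. ] [453.81419441 223.22321369 104.15964201]
cover (154, 330) [650.6  -7.3 105. ] [655.45337051  -4.51280036 104.34994786]
cover (397, 330) [634.4 239.8 105. ] [639.89843881 237.84049518 103.94237882]
652 [[485.5  98.6 131.8]
 [502.  105.7 155.9]
 [518.6 113.1 157.5]]
265 284 189 230
[425.02078438  99.80721516 443.24602901] [425.02078438  99.80721516 443.24602901] [425.02078438  99.80721516 443.24602901] ((425.0207824707031, 99.80721282958984), (0.0, 0.0), 0.0)
```

```bash
python3 - <<'E'
from m import *
c=load('wrist1')
a,b=onz(c,274.6,188.6,157),onz(c,275,231,157); print(a,b,(a+b)/2,np.linalg.norm(a-b),np.arctan2(*(b-a)[[1,0]]))
E
```

```text
[484.9 104.7 157. ] [519.6 107.3 157. ] [502.25 106.   157.  ] 34.79727000786129 0.07478820420895481
```

```bash
python3 - <<'E'
from h import *
psi=.068; o=ori(psi+np.pi/2)
goto([501.8,106.2,215],o)
servo_line([501.8,106.2,155],feed=80,force_limit=8)
f0=get_state(); print(f0['ee_pos'],f0['contact_force'],f0['moment'])
clamp(20); pause(.2)
s=get_state(); print(s['time'],s['ee_pos'],s['contact_force'].round(2),s['moment'].round(3),s['gripper_width']*94)
snap('side','side2'); i=cv2.imread('pics/side2.png');cv2.imwrite('pics/side2z.png',cv2.resize(i[140:300,220:380],None,fx=3.5,fy=3.5))
E
```

```text
[502.03897216 106.29605154 155.41593051] [-0.38599032 -0.82247744  0.21931384] [ 0.08039637 -0.05480322 -0.02097572]
11.8667 [501.7710937  106.54514797 155.03503106] [-0.17  4.44 -0.04] [ 1.236  0.059 -0.025] 11.843666142015547
```

View pics/side2z.png

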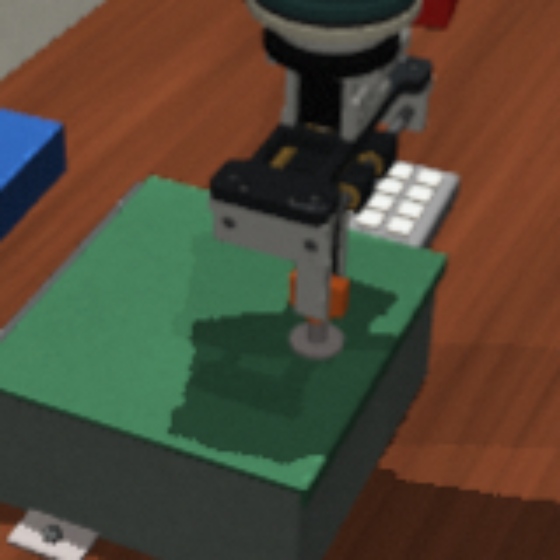

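```bash
cat > push.py <<'E'
from h import *
x,y=501.8,106.5
servo_line([x,y,155],feed=10); pause(.2)
b=get_state()['contact_force']; print(b.round(2),get_state()['moment'].round(3))
z=155
while z>135.5:
    z-=1
    hit=servo_line([x,y,z],feed=6,force_limit=4.5)
    s=get_state(); f=s['contact_force']-b
    print(round(s['time'],2),z,s['ee_pos'].round(2),f.round(2),hit)
    if hit or f[2]>3+.3*(155-z)+3.5: break
pause(.2);s=get_state();print(s['ee_pos'].round(2),s['contact_force'].round(2),s['moment'].round(3),s['gripper_width']*94)
E
python3 push.py
```

```text
[0.41 4.12 0.35] [1.235 0.185 0.045]
12.68 154 [501.82 106.55 154.05] [-1.91 -0.24  3.62] False
13.0 153 [501.81 106.52 153.  ] [-1.84  0.7   2.68] False
13.32 152 [501.83 106.51 151.99] [-0.09  0.55  2.17] False
13.63 151 [501.8  106.51 151.02] [-2.32  0.35  3.43] False
13.95 150 [501.79 106.56 150.01] [-2.2   0.67  3.06] False
14.27 149 [501.82 106.55 149.05] [-2.17  0.93  3.73] False
14.58 148 [501.82 106.52 148.04] [-2.34  0.07  4.25] False
14.9 147 [501.82 106.54 147.06] [-2.29  0.53  4.51] False
15.22 146 [501.85 106.54 146.09] [-2.84  1.15  4.92] False
15.53 145 [501.84 106.54 145.11] [-2.82  0.34  4.83] False
15.85 144 [501.86 106.57 144.13] [-2.24  1.42  5.7 ] False
16.17 143 [501.85 106.56 143.13] [-2.43 -0.39  5.43] False
16.48 142 [501.86 106.54 142.15] [-2.98 -0.24  6.62] False
16.71 141 [501.83 106.75 141.46] [-1.73 -3.06  7.45] True
[501.81 106.71 141.44] [-1.42 -0.36  7.2 ] [0.273 0.321 0.009] 11.919468435451904
```

```bash
cat > push2.py <<'E'
from h import *
x,y=501.8,106.5
z=get_state()['ee_pos'][2]; z=round(z,1)
for k in range(6):
    z-=.4
    hit=servo_line([x,y,z],feed=4,force_limit=4.5)
    s=get_state(); f=s['contact_force']
    print(round(s['time'],2),round(z,2),s['ee_pos'].round(2),f.round(2),s['moment'].round(3),s['gripper_width']*94,hit)
    if f[2]>11: break
E
python3 push2.py
```

```text
17.13 141.0 [501.83 106.7  141.46] [-1.29  0.27  7.22] [0.231 0.25  0.035] 12.387189097019627 True
17.34 140.6 [501.85 106.71 141.46] [-1.01 -0.12  6.  ] [0.123 0.273 0.002] 12.09676373461346 True
17.55 140.2 [501.86 106.71 141.48] [-0.25  0.22  6.86] [-0.009  0.302  0.006] 11.806465173754567 True
17.77 139.8 [501.85 106.7  141.47] [-1.01 -0.1   6.34] [ 0.02   0.255 -0.016] 11.457460507215153 True
18.0 139.4 [501.86 106.71 141.44] [-1.32 -0.76  6.4 ] [ 0.05   0.232 -0.002] 11.764712234896823 True
18.24 139.0 [501.84 106.7  141.45] [-0.52 -0.31  6.65] [0.003 0.286 0.027] 11.921303466338715 True
```

Six stops at the same height (141.45) point to a hard bottom at about 13.5 mm. Next I turn in small steps at that height and watch the moment.

```bash
cat > turn.py <<'E'
from h import *
import sys
a0,a1,st=map(float,sys.argv[1:4])
psi=.068+np.pi/2
for a in np.arange(a0,a1+1e-6,st):
    hit=servo_line([501.85,106.7,141.3],ori(psi-a),feed=10,force_limit=6)
    s=get_state(); yaw=R.from_rotvec(s['orientation']).as_matrix()@[0,0,1]
    print(round(s['time'],2),round(a,3),'act',round(psi-np.arctan2(yaw[1],yaw[0]),3),s['ee_pos'].round(2),s['contact_force'].round(2),s['moment'].round(3),hit)
    if hit or abs(s['moment'][2])>.35: break
E
python3 turn.py 0.05 0.3 0.05
```

```text
18.49 0.05 act 0.05 [501.9  106.65 141.49] [-2.1   4.13  7.14] [1.121 0.586 0.014] False
18.74 0.1 act 0.1 [501.89 106.67 141.48] [-1.8   4.35  6.36] [1.116 0.574 0.021] False
18.99 0.15 act 0.15 [501.9  106.7  141.48] [-1.44  3.17  6.49] [1.207 0.611 0.044] False
19.24 0.2 act 0.2 [501.89 106.73 141.48] [-2.79  4.02  6.08] [ 1.16  0.61 -0.  ] False
19.49 0.25 act 0.25 [501.89 106.76 141.49] [-2.44  4.8   6.51] [1.259 0.612 0.016] False
19.74 0.3 act 0.3 [501.9  106.77 141.5 ] [-2.9   4.95  5.03] [1.253 0.595 0.033] False
```

```bash
sed -i 's/501.85,106.7,141.3/501.75,106.9,141.2/' turn.py; python3 turn.py 0.36 0.9 0.06; python3 -c "
from h import *
print(get_state()['gripper_width']*94)
snap('side','side3'); i=cv2.imread('pics/side3.png');cv2.imwrite('pics/side3z.png',cv2.resize(i[140:300,220:380],None,fx=3.5,fy=3.5))"
```

```text
19.99 0.36 act 0.361 [501.91 106.88 141.46] [-1.68  2.87  7.47] [0.983 0.526 0.022] False
20.24 0.42 act 0.421 [501.93 106.86 141.47] [-1.5   4.32  8.37] [1.061 0.514 0.048] False
20.49 0.48 act 0.481 [501.94 106.88 141.49] [-1.69  4.96  7.51] [1.172 0.458 0.054] False
20.74 0.54 act 0.54 [501.94 106.97 141.47] [-2.79  4.62  5.99] [1.195 0.418 0.025] False
20.99 0.6 act 0.6 [501.97 106.97 141.49] [-1.85  3.97  7.19] [ 1.188  0.383 -0.011] False
21.24 0.66 act 0.66 [501.98 107.   141.5 ] [-1.42  4.64  6.58] [ 1.24   0.413 -0.028] False
21.49 0.72 act 0.72 [501.99 107.02 141.48] [-1.32  4.4   6.65] [1.332 0.366 0.01 ] False
21.74 0.78 act 0.78 [502.02 107.   141.5 ] [-1.66  4.78  6.63] [1.275 0.358 0.031] False
21.99 0.84 act 0.84 [502.03 107.05 141.52] [-0.47  4.84  6.84] [1.261 0.26  0.01 ] False
22.24 0.9 act 0.9 [502.07 107.05 141.53] [-1.17  5.3   7.23] [ 1.298  0.294 -0.007] False
11.761318485378512
```

View pics/side3z.png

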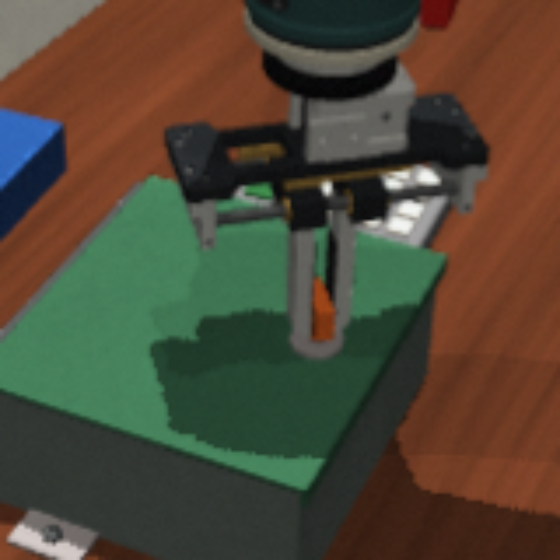

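```bash
sed -i 's/501.75,106.9,141.2/501.8,107.1,141.2/' turn.py; python3 turn.py 0.96 1.38 0.06; python3 turn.py 1.4 1.46 0.02
```

```text
22.54 0.96 act 0.96 [502.09 107.14 141.5 ] [-0.53  4.32  7.05] [1.106 0.295 0.06 ] False
22.79 1.02 act 1.021 [502.12 107.14 141.5 ] [-0.51  4.26  6.25] [1.137 0.266 0.052] False
23.04 1.08 act 1.08 [502.15 107.19 141.54] [-0.86  4.44  6.44] [1.155 0.26  0.022] False
23.29 1.14 act 1.14 [502.18 107.17 141.54] [-1.49  3.93  6.24] [1.189 0.165 0.036] False
23.54 1.2 act 1.2 [502.2  107.18 141.56] [-0.16  4.29  6.37] [1.131 0.195 0.042] False
23.79 1.26 act 1.26 [502.21 107.23 141.56] [-0.32  4.88  6.83] [1.223 0.147 0.016] False
24.04 1.32 act 1.32 [502.23 107.17 141.57] [-0.34  5.68  7.21] [1.232 0.109 0.059] False
24.29 1.38 act 1.38 [502.28 107.22 141.59] [0.33 3.91 6.12] [1.264 0.092 0.03 ] False
24.54 1.4 act 1.4 [502.27 107.22 141.58] [-0.12  4.7   6.5 ] [1.221 0.111 0.012] False
24.79 1.42 act 1.42 [502.3  107.24 141.61] [-0.85  4.4   6.32] [1.225 0.063 0.055] False
25.04 1.44 act 1.44 [502.31 107.21 141.6 ] [-0.77  4.58  6.19] [1.278 0.039 0.074] False
25.29 1.46 act 1.46 [502.29 107.24 141.61] [-0.19  4.59  6.23] [1.302e+00 2.800e-02 1.000e-03] False
```

```bash
python3 - <<'E'
from h import *
p=get_state()['ee_pos']
o=ori(.068+np.pi/2-1.46)
print(servo_line([501.8,107.1,142.8],o,feed=5,force_limit=4), get_state()['contact_force'].round(2),get_state()['ee_pos'])
open_gripper(); pause(.3)
servo_line([501.8,107.1,290],feed=120)
pause(.2)
for n in('wrist','side'): snap(n,n+'4')
i=cv2.imread('pics/side4.png');cv2.imwrite('pics/side4z.png',cv2.resize(i[140:300,220:380],None,fx=3.5,fy=3.5))
s=get_state();print(s['time'],s['contact_force'],s['gripper_width'])
E
```

```text
False [-0.38  5.42  5.69] [502.28674318 107.22168321 143.19706518]
29.0417 [ 0.85569286 -0.43360725  0.59705396] 1.0032678529032255
```

View pics/wrist4.png

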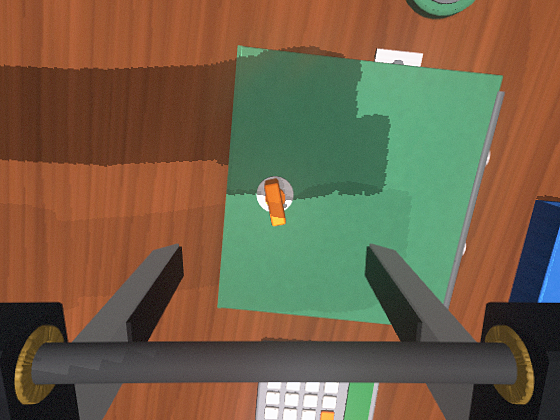

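View pics/side4z.png

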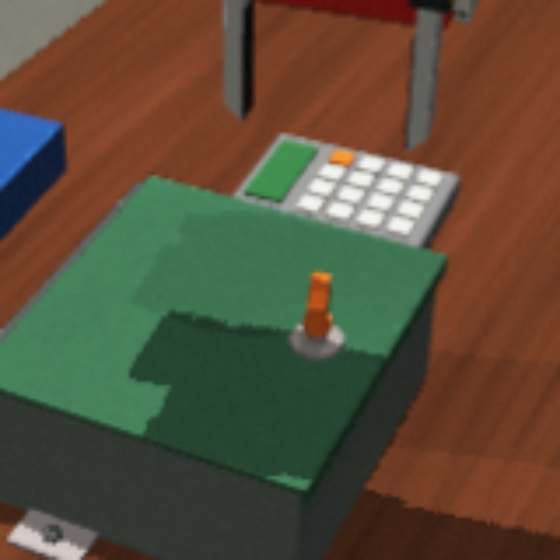

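The wing stays turned and low, and the cover is shut. I'll check its angle and height numerically.

```bash
python3 - <<'E'
from m import *
c=load('wrist4'); im=c['image'].astype(int); r,g,b=im[...,0],im[...,1],im[...,2]
m=((r>150)&(g<175)&(b<80)); m[:,:250]=0;m[:,300:]=0; m[:170]=0;m[235:]=0
P=np.array([pt(c,u,v,c['depth'][v,u]) for v,u in zip(*np.nonzero(m)) if c['depth'][v,u]>0]); P=P[P[:,2]<200]
z=np.percentile(P[:,2],80); T=P[abs(P[:,2]-z)<3]; T2=T[:,:2]-T[:,:2].mean(0); d=np.linalg.svd(T2,full_matrices=False)[2][0]; d*=np.sign(d[0]) 
print('top z',z,'turned',.068-np.arctan2(d[1],d[0]),T.mean(0))
for u,v in((245,60),(490,85),(300,290),(225,300)): print(pt(c,u,v))
E
```

```text
top z 146.69374400500374 turned 1.2529504342036066 [501.6823498  108.86777018 146.10147992]
[457.57355646 215.22878499 103.93184466]
[666.52511779 231.71682279 103.59650805]
[545.10658532  13.95604737 103.88207837]
[473.26827328 -10.12325338 103.92475743]
```

```bash
python3 -c "
from h import *
job_done()"
```

```text
the job is handed in; nothing more can be done
```

The cover is shut, the stud is locked, and the job is handed in; the station gave no verdict. The clock stood at about 29 s of the 56 s allowed.

- **Cover:** I pressed it down at press_left with closed fingers. The fingertips stopped at 105.2 mm, which matches the shut height of 105 mm.
- **Push:** I gripped the wing at 20 N and pushed it in small force-limited steps. It stopped at the same height six times, about 13.5 mm in, which I took as the bottom. The force on the tool read up to about 8.4 N after each step.
- **Turn and release:** I turned the gripper 1.46 rad clockwise at that depth and the wing followed. The moment about the axis never passed about 0.08 N m. I then let it rise 1.5 mm, opened the fingers and backed off.

**Last checks:**
- The cover's top measured 103.6 to 103.9 mm across its whole face, so it is shut. The wrist depth reads about 1 mm low.
- The wing's top was at about 147 mm against 157 mm when out, so it is held about 10 mm in.
- The wing's angle came out at about 1.25 rad from the depth image, against 1.3 expected. That is within measuring error and above the 1.15 required.
- The tool force was back to noise, so the robot touches nothing.
- I did not measure the calculator, ink tin or paper roll again. No move went near them, and the calculator looked in place in the last pictures.

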